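# Seat a terminal block and hold the inspection mirror on its mark

### The job

Lay the terminal block (white base, brown top) into the guide of the inspection rig, its magenta paint mark facing the mirror, and push it along the guide until it drives the brass plunger of the end stop fully home. Then turn the orange knob of the sprung mirror until the camera's line of sight (the red aiming light) falls on the magenta mark, and finish while still holding the knob there. Leave the varnish tin and the yellow tape roll where they are.

Things in the scene. Friction and masses are not known exactly. Their poses are not given: they have to be found in the camera images.
- rig: Aluminium inspection rig fixed to the bench. Origin: on the bench under the mirror's vertical swivel axis; x runs along its guide towards the end stop (away from the robot), y to the left, z up. Base plates 6 mm thick. Mirror in the middle, guide on the left, camera at the far side.
- guide (a point): Point on the floor of the guide, at rig x = 0, y = 120 mm, 6 mm above the bench; axes as the rig's. The guide is a straight channel along x, from 95 mm before to 95 mm beyond this point, between two steel rails 43 mm apart, 5 mm thick, 8 mm high, so grip the block over 8 mm up; open above and at the near end.
- camera (a point): Front lens of the black camera barrel (22 mm diameter, 55 mm long, top 34 mm above the bench), at rig x = 77 mm, y = 0; it looks along the rig's -x at the mirror. Its red aiming light is a thin red line 22 mm above the bench.
- plunger (a joint): Brass plunger of the blue end stop in the guide: 0 = out, 0.006 m = fully home and solid. Slides with about 4 N, stays where pushed. The stop (32 x 36 mm, top 32 mm above the bench) stands at an unreported place: its plunger (24 mm wide, 9 to 27 mm above the bench) first meets the block when the block's centre is 23 mm before to 27 mm beyond point guide.
- block: Terminal block, loose left of the rig: white base 38 (x) x 66 (y) x 24 (z) mm, brown top with studs to 51 mm; 0.16 to 0.28 kg. Origin: centre of its underside. The magenta mark is on the base's -x long side. Right way in the guide: its y axis along the rig's -x, its -x side facing the mirror (yaw = rig yaw + 1.57). It starts within 0.5 rad of yaw 1.57.
- mark (a point): Centre of the magenta paint mark, 9 mm across, on the -x side of the block's white base, 14 mm above its underside, midway along its length.
- mirror (a joint): Sprung mirror's swivel: 0 = home, grows clockwise seen from above to 1.0 rad; a spring of 0.02 to 0.08 N m returns it to 0 when let go. Mirror face and knob blade run along 165 degrees minus this angle, counted from the rig's x towards its y. The reflected line of sight leaves the swivel axis along 150 degrees minus twice this angle.
- mirror_knob: Orange blade knob on top of the mirror, 36 mm long, 12 mm thick, 28 mm high (46 to 74 mm above the bench). Origin on the swivel axis 42 mm above the bench; x along the blade, z up. The mirror below is 44 mm wide and ends 41 mm above the bench.
- sight: Camera's line of sight after the mirror, shown by a thin red line 99 mm long, touching nothing. Origin on the swivel axis, 22 mm above the bench; x points along the line, y to its left, z up. The mark appears in the camera when it lies within 10 mm of this line.
- tin: Varnish tin, 68 mm diameter, 74 mm high, loose, right of the rig. Origin: centre of its underside.
- tape_yellow: Yellow tape roll, 63 mm diameter, 19 mm high, loose, far left. Origin: centre of its underside.
Not all that is in view belongs to the job. Of the things that look like the block, take the one that is farthest to the robot's right at the start.

How it is judged (in metres and radians):
On the way:
1. the block lies in the guide, mark towards the mirror, with the plunger pushed home (value of joint plunger above 0.0045 m and y of block in the frame of rig between 0.114 and 0.126 m and y of mark in the frame of rig below 0.11 m and height (world z) of block below 0.009 m and angle between block's own z axis and vertical below 0.1 rad), for 0.2 s.
At the end, for the whole second after the job is handed in: The block lies flat in the guide (within 6 mm of its centre line) with the plunger pushed in at least 4.5 of its 6 mm; the magenta mark lies within 10 mm of the camera's reflected line of sight; the fingers hold the mirror knob and do not touch the block (value of joint plunger above 0.0045 m and y of block in the frame of rig between 0.114 and 0.126 m and height (world z) of block below 0.009 m and angle between block's own z axis and vertical below 0.1 rad and x of mark in the frame of sight above 0.05 m and y of mark in the frame of sight between -0.01 and 0.01 m and z of mark in the frame of sight between -0.01 and 0.01 m and contact force between the fingers and mirror_knob above 0.5 N and contact force between the fingers and block below 0.1 N); the arm keeps its last pose, push and grip.
It fails at once if the varnish tin is displaced by more than 25 mm (distance of tin from where it was at the start of the episode above 0.025 m).
It fails at once if the yellow tape roll is displaced by more than 25 mm (distance of tape_yellow from where it was at the start of the episode above 0.025 m).
It also fails if it takes over 54 s, if anything falls off the work surface, if the arm or the gripper's body presses on something with over 40 N, if the wrist force passes 120 N, or if a joint passes its speed limit or range.

### The arm

A 6-joint arm with a two-finger parallel gripper is mounted at the origin on a cart in front of the work surface, level with it; the furniture and walls round the work are solid. World frame = base frame: x ahead of the robot, y to its left, z up, the work surface at z = 0. Lengths are in mm, angles in degrees, forces in N, time in s.
With the tool pointing down it reaches from about 300 to 850 mm from the base axis. Payload 4.2 kg.
Tool frame: the origin (TCP) lies midway between the tips of the shut fingers; the grasp point (between the pads) lies 19 mm behind it; x points along the fingers, y is the direction in which the jaws open and shut, and the axes are right-handed (so a half turn about x gives the same grasp; the last joint's range is limited). The gripper opens to 91 mm and grips with 3 to 60 N. Pads are 32 mm wide; open, the fingers measure 118 mm over their backs; the gripper's body (76 mm by 178 mm) begins 60 mm behind the grasp point.
Start: joints at [-73.167, 18.312, 89.639, -0, 72.044, -1.146], TCP at [177.492, -546.937, 213.976] pointing down, gripper open.
Joint ranges: [-177.97, 177.97], [-48.28, 115.42], [12.27, 149.76], [-77.06, 257.06], [2.81, 150.46], [-146.56, 146.56]. Speed limits (degrees/s): [147.25, 147.25, 180, 180, 180, 180].

### API

Orientations are given as [roll, pitch, yaw] about the fixed x, y, z axes, in that order (R = Rz(yaw) Ry(pitch) Rx(roll)).
In Python, from workcell import env gives the robot as it stands.
- The arm moves only by the shell command python3 -m handwheel 'ROWS' [FORCE]. ROWS is text: rows parted by semicolons, each of 7 numbers parted by spaces: the turn, a rotation vector about the tool's x, y, z in degrees, then the shift along the tool's x, y, z in m, then the finger opening in m, from 0 to 0.0912. In form: rx ry rz x y z grip; .... A call has 1 to 12 rows; each row is the pose to reach, as a shift and turn from the pose commanded when the call began, along the tool's axes at that moment; what a row does not reach only later rows make up. A row lasts 1/12 s, in which the tool goes at most 41.7 mm and 7.16 degrees, less where a joint would pass 70% of its speed; a pose out of reach is approached as far as the arm can. A call with a gripper value outside its range is refused whole. The fingers move at their own pace and stop on an object; FORCE is the grip in N (left out, the last holds). Time passes only in rows, so rows that repeat a pose let the fingers close. It gives the time, the measured TCP pose, the force and the opening at its end, in the units of the state.
- env.state(): the state, without advancing time (a new reading comes with each control period).
- env.grab_frame(name): name is "scene" or "top" or "wrist"; returns the picture (400x640x3 uint8, red, green, blue); there is no depth.
- env.get_calibration(name): a dict with "mtx" (3x3 intrinsics, pixels), "T" (4x4, takes a point from camera to world coordinates); the wrist camera has in their place "hand_eye" (4x4, takes a point from camera to tool coordinates, whose origin is the TCP and whose axes are the tool frame's). Camera axes: x right, y up, looking along -z (the intrinsics and any distortion apply to the point x, -y, -z); pixel columns grow to the right and rows downward; lengths in mm; the calibration is good to about 2 mm. The wrist camera is an equidistant fisheye: a pixel r from the principal point sees the ray r / f radians off the axis. A picture is of the moment at which its call begins: read the wrist's pose just before it. get_calibration takes no time and is no camera call.
- env.job_done(): hands the job in, once; it reports no verdict.
The state is a dict: "time_s": time; "qpos": joint angles; "qvel": joint speeds; "effort": joint torques, N m; "ee_pos": TCP position; "ee_rot": TCP orientation; "force": force on the tool from outside, world axes, zero at the start; "torque": the same for the moment, N m; "gripper_width": finger opening in mm.
Only numpy, scipy, OpenCV 4.12 (cv2) and the standard library are available. Lean on these libraries where they do the work, as an engineer would, in place of code of your own. Each camera call takes 0.05 s, during which the arm holds its last target. There are 200 camera calls.

## Working session

There is one attempt and no reset: what is moved stays moved. The work goes in short steps, Python scripts to look and compute and a shell command to move; the robot and the scene stay as the last step left them, time stands still between calls to the robot, and variables do not carry over. Pictures are saved under pics/ and viewed, on a budget of 10 in all, crops included, one or two more only if the job needs it, and the job is handed in when it is done.

```bash
mkdir -p pics; ls
cat > h.py <<'E'
import numpy as np,cv2
from workcell import env
def save(name,fn,crop=None,k=1):
    im=env.grab_frame(name)[:,:,::-1].copy(); cv2.imwrite('pics/full_'+fn,im)
    if crop: x0,y0,x1,y1=crop; im=im[y0:y1,x0:x1]
    if k!=1: im=cv2.resize(im,None,fx=k,fy=k,interpolation=cv2.INTER_CUBIC)
    cv2.imwrite('pics/'+fn,im)
def ray(name,u,v):
    c=env.get_calibration(name);K=np.array(c['mtx']);T=np.array(c['T'])
    d=np.array(c.get('dist',np.zeros(5)),float).ravel()
    p=cv2.undistortPoints(np.array([[[u,v]]],float),K,d)[0,0]
    return T[:3,3],T[:3,:3]@np.array([p[0],-p[1],-1])
def at(name,u,v,z):
    o,d=ray(name,u,v); return o+d*(z-o[2])/d[2]
E
python3 - <<'E'
from h import *
print(env.get_calibration('top'),env.get_calibration('scene'),env.get_calibration('wrist'))
save('top','top0.png',None,1.25); save('scene','sc0.png',None,1.25)
print(env.state())
E
```

```text
pics
{'mtx': array([[457.09307737,   0.        , 322.01074839],
       [  0.        , 457.09307737, 202.65897595],
       [  0.        ,   0.        ,   1.        ]]), 'T': array([[ 1.11280750e-03,  9.86407390e-01, -1.64314402e-01,
         3.62598329e+02],
       [-9.99581516e-01, -3.65244635e-03, -2.86958528e-02,
         1.14846134e+02],
       [-2.89059508e-02,  1.64277572e-01,  9.85990530e-01,
         9.84531941e+02],
       [ 0.00000000e+00,  0.00000000e+00,  0.00000000e+00,
         1.00000000e+00]])} {'mtx': array([[389.39061697,   0.        , 324.47067083],
       [  0.        , 389.39061697, 198.40326831],
       [  0.        ,   0.        ,   1.        ]]), 'T': array([[-5.09275032e-01,  5.82339988e-01, -6.33655332e-01,
        -8.47672300e+00],
       [-8.60338474e-01, -3.62784696e-01,  3.58057222e-01,
         4.28687436e+02],
       [-2.13694189e-02,  7.27507665e-01,  6.85766684e-01,
         6.45858834e+02],
       [ 0.00000000e+00,  0.00000000e+00,  0.00000000e+00,
         1.00000000e+00]])} {'mtx': array([[309.70691629,   0.        , 325.86832589],
       [  0.    
[... 389 characters left out ...]
00e+00,  0.00000000e+00,
         1.00000000e+00]])}
{'time_s': 0.1, 'qpos': array([-7.31656198e+01,  1.83469863e+01,  8.96979108e+01,  2.00379616e-04,
        7.20435479e+01, -1.14770706e+00]), 'qvel': array([-0.01677352, -0.03558878, -0.18995471,  0.00790072,  0.08422702,
        0.03965891]), 'effort': array([-3.96569012e-04, -4.13331306e+01, -2.32510650e+01,  7.27737858e-02,
        4.21502581e-02, -5.53770406e-05]), 'ee_pos': array([ 177.37157967, -546.49856327,  213.22449241]), 'ee_rot': array([-91.27113061,  89.9115548 , 106.7108947 ]), 'force': array([ 1.22065257, -0.46940477, -0.33695964]), 'torque': array([-0.01901026,  0.0580236 , -0.0043061 ]), 'gripper_width': 91.04791983316157}
```

View pics/top0.png

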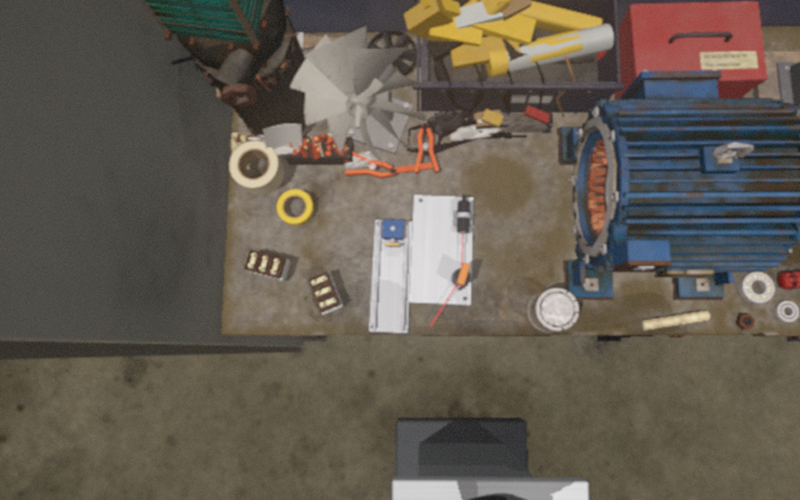

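View pics/sc0.png

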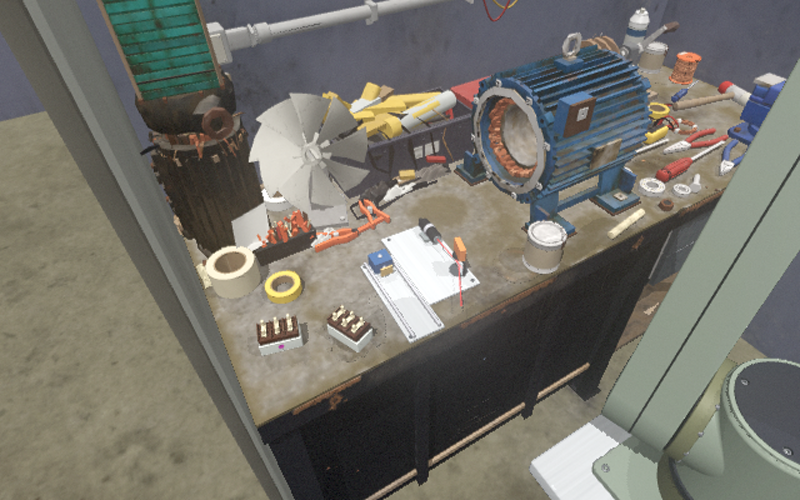

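Top: target block at about (325,293)/1.25, a decoy to its left; rig with pivot near (462,270), tin (556,310), tape (295,207). I'll enlarge the important part.

Run:
```python
import cv2
im=cv2.imread('pics/full_top0.png')[145:275,235:395]
cv2.imwrite('pics/c1.png',cv2.resize(im,None,fx=5,fy=4.6,interpolation=cv2.INTER_CUBIC)[:600])
```

```text
(no output)
```

View pics/c1.png

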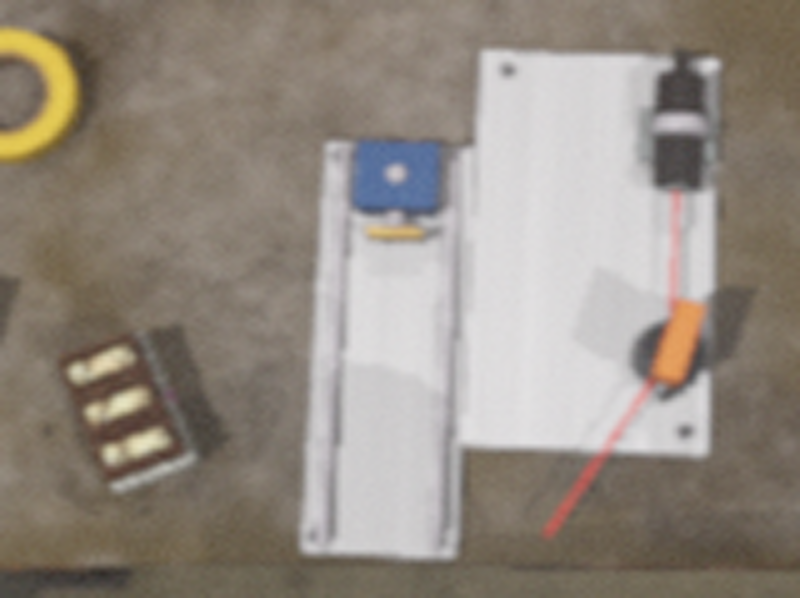

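Crop shows: guide plate corners (327,142),(302,552),(457,556),(471,148); knob centre (681,342); lens (678,190); red line tip (547,535); block brown top corners (62,358),(135,335),(185,453),(110,482); plunger face y≈238.

Run:
```python
from h import *
def P(u,v,z): return at('top',235+u/5,145+v/4.6,z)[:2].round(1)
e1,e2=P(399,145,6),P(380,554,6); d=e1-e2
print('guide ends',e1,e2,np.linalg.norm(d),np.degrees(np.arctan2(d[1],d[0])))
print('corners',[P(*c,6) for c in [(327,142),(302,552),(457,556),(471,148)]])
k=P(681,342,74);l=P(678,190,22);t=P(547,535,22)
print('knob',k,'lens',l,'tip',t)
print('yaw lens',np.degrees(np.arctan2(*(l-k)[::-1])),np.linalg.norm(l-k),'tip',np.degrees(np.arctan2(*(t-k)[::-1])),np.linalg.norm(t-k))
a,b=P(678,318,74),P(666,375,74);
print('plunger face',P(395,240,22), 'stop front',P(395,212,32),'stop back',P(397,142,32))
B=[P(*c,45) for c in [(62,358),(135,335),(185,453),(110,482)]];print('block',B,np.mean(B,0))
for i in range(4):
  q=B[(i+1)%4]-B[i];print(np.linalg.norm(q),np.degrees(np.arctan2(q[1],q[0])))
S=[P(*c,50) for c in [(102,364),(118,404),(137,447)]];print(S,np.degrees(np.arctan2(*(S[0]-S[2])[::-1])))
print('base bottom corners',P(118,492,12),P(196,460,12))
print('tape',P(8,92,19))
```

```text
guide ends [583.8 159.2] [390.6 166.6] 193.34166648707665 -2.193486599879736
corners [array([585.5, 190.9]), array([391.5, 199.8]), array([389.7, 133.9]), array([582.2, 127.6])]
knob [480.1  42.8] lens [558.1  38.8] tip [398.7  96. ]
yaw lens -2.935673446421173 78.10249675906654 tip 146.83286859327404 97.24299460629545
plunger face [535. 160.] stop front [546.3 159.6] stop back [579.4 158.9]
block [array([477.2, 297.3]), array([487.6, 267.1]), array([434.3, 245.2]), array([421.4, 275.9])] [455.125 271.375]
31.94056981332675 -70.99778476722
57.62377981354575 -157.66313152808362
33.300150149811635 112.79192382876838
59.762864723840025 20.98244542054694
[array([473.9, 279.7]), array([455.8, 272.6]), array([436.6, 264.3])] 22.434194943801568
base bottom corners [418.8 278. ] [433.6 245. ]
tape [607.6 329.7]
```

```bash
cat >> h.py <<'E'
from scipy.spatial.transform import Rotation as Rn
def plan(x,y,z,jaw,half=None):
    """rows to put TCP at x,y,z pointing down with jaw axis at angle jaw (deg)"""
    s=env.state();R=Rn.from_euler('xyz',s['ee_rot'],degrees=True).as_matrix();p=s['ee_pos']
    print('now',s['time_s'],p.round(1),'jaw',np.degrees(np.arctan2(R[1,1],R[0,1])).round(2),'F',s['force'].round(1),'w',round(s['gripper_width'],1),'q',s['qpos'].round(0))
    for j in (jaw,jaw+180):
        a=np.radians(j);X=np.array([0,0,-1.]);Y=np.array([np.cos(a),np.sin(a),0]);D=np.c_[X,Y,np.cross(X,Y)]
        rv=Rn.from_matrix(R.T@D).as_rotvec(degrees=True);sh=R.T@(np.array([x,y,z])-p)/1000
        print('jaw',j,'turn',rv.round(2),'shift',sh.round(4))
def wrist_at(u,v,z,pose):
    c=env.get_calibration('wrist');K=np.array(c['mtx']);H=np.array(c['hand_eye'])
    p=cv2.fisheye.undistortPoints(np.array([[[u,v]]],float),K,np.zeros(4))[0,0]
    R=Rn.from_euler('xyz',pose[1],degrees=True).as_matrix()
    o=R@H[:3,3]+pose[0];d=R@H[:3,:3]@np.array([p[0],-p[1],-1]);return o+d*(z-o[2])/d[2]
E
python3 - <<'E'
from h import *
plan(455,271.5,180,112)
E
```

```text
now 0.1 [ 177.4 -546.5  213.2] jaw -72.02 F [ 1.2 -0.5 -0.3] w 91.0 q [-73.  18.  90.   0.  72.  -1.]
jaw 112 turn [1.7598e+02 1.4000e-01 1.0000e-02] shift [ 0.0343 -0.6923 -0.5166]
jaw 292 turn [-4.02 -0.01  0.09] shift [ 0.0343 -0.6923 -0.5166]
```

```bash
python3 -m handwheel '86 0 0 0 -0.35 -0.26 0.0912; 86 0 0 0 -0.35 -0.26 0.0912; 86 0 0 0 -0.35 -0.26 0.0912; 86 0 0 0 -0.35 -0.26 0.0912; 86 0 0 0 -0.35 -0.26 0.0912; 86 0 0 0 -0.35 -0.26 0.0912; 86 0 0 0 -0.35 -0.26 0.0912; 86 0 0 0 -0.35 -0.26 0.0912; 86 0 0 0 -0.35 -0.26 0.0912; 86 0 0 0 -0.35 -0.26 0.0912; 86 0 0 0 -0.35 -0.26 0.0912; 86 0 0 0 -0.35 -0.26 0.0912' 30
python3 - <<'E'
from h import *
plan(455,271.5,200,112)
E
```

```text
time_s: 1.1
ee_pos: [316.1, -133.9, 213.8]
ee_rot: [-31.3, 90.0, 89.7]
force: [-0.2, -0.9, 0.1]
gripper_width: 91.0
now 1.1 [ 316.1 -133.9  213.8] jaw -148.98 F [-0.2 -0.9  0.1] w 91.0 q [-25.  -3. 116.   0.  68. 124.]
jaw 112 turn [ 9.902e+01  3.000e-02 -1.000e-02] shift [ 0.014  -0.3279  0.2759]
jaw 292 turn [-8.098e+01  1.000e-02  3.000e-02] shift [ 0.014  -0.3279  0.2759]
```

```bash
python3 -m handwheel '-86 0 0 0 -0.2 0.17 0.06; -86 0 0 0 -0.2 0.17 0.06; -86 0 0 0 -0.2 0.17 0.06; -86 0 0 0 -0.2 0.17 0.06; -86 0 0 0 -0.2 0.17 0.06; -86 0 0 0 -0.2 0.17 0.06; -86 0 0 0 -0.2 0.17 0.06; -86 0 0 0 -0.2 0.17 0.06; -86 0 0 0 -0.2 0.17 0.06; -86 0 0 0 -0.2 0.17 0.06; -86 0 0 0 -0.2 0.17 0.06; -86 0 0 0 -0.2 0.17 0.06'
python3 -m handwheel '-86 0 0 0 0 0 0.06; -86 0 0 0 0 0 0.06; -86 0 0 0 0 0 0.06; -86 0 0 0 0 0 0.06; -86 0 0 0 0 0 0.06; -86 0 0 0 0 0 0.06; -86 0 0 0 0 0 0.06; -86 0 0 0 0 0 0.06; -86 0 0 0 0 0 0.06; -86 0 0 0 0 0 0.06; -86 0 0 0 0 0 0.06; -86 0 0 0 0 0 0.06'
python3 - <<'E'
from h import *
plan(455,271.5,200,112)
E
```

```text
time_s: 2.1
ee_pos: [398.5, 113.1, 213.5]
ee_rot: [-8.2, 89.9, -160.6]
force: [0.6, -0.1, 0.4]
gripper_width: 60.1
time_s: 3.1
ee_pos: [398.6, 112.9, 213.6]
ee_rot: [-93.5, 90.0, -160.0]
force: [0.3, -0.3, 0.3]
gripper_width: 59.9
now 3.1 [398.6 112.9 213.6] jaw 23.5 F [ 0.3 -0.3  0.3] w 59.9 q [ 14.   4. 109.  -0.  68.  -9.]
jaw 112 turn [-8.85e+01 -4.00e-02  3.00e-02] shift [ 0.0135  0.115  -0.123 ]
jaw 292 turn [9.15e+01 3.00e-02 4.00e-02] shift [ 0.0135  0.115  -0.123 ]
```

```bash
python3 -m handwheel '-85.5 0 0 0.06 0.115 -0.123 0.06; -85.5 0 0 0.06 0.115 -0.123 0.06; -85.5 0 0 0.06 0.115 -0.123 0.06; -85.5 0 0 0.06 0.115 -0.123 0.06; -85.5 0 0 0.06 0.115 -0.123 0.06; -85.5 0 0 0.06 0.115 -0.123 0.06; -85.5 0 0 0.06 0.115 -0.123 0.06; -85.5 0 0 0.06 0.115 -0.123 0.06; -85.5 0 0 0.06 0.115 -0.123 0.06; -85.5 0 0 0.06 0.115 -0.123 0.06; -85.5 0 0 0.06 0.115 -0.123 0.06; -85.5 0 0 0.06 0.115 -0.123 0.06'
python3 -m handwheel '-3 0 0 0 0 0 0.06; -3 0 0 0 0 0 0.06; -3 0 0 0 0 0 0.06;-3 0 0 0 0 0 0.06'
python3 - <<'E'
from h import *
plan(455,271.5,100,112)
s=env.state();np.save('pose.npy',[s['ee_pos'],s['ee_rot']]);save('wrist','w1.png',None,1.25)
E
```

```text
time_s: 4.1
ee_pos: [456.0, 271.1, 153.5]
ee_rot: [-163.8, 89.9, -144.8]
force: [0.3, 0.7, -0.5]
gripper_width: 60.0
time_s: 4.43
ee_pos: [456.2, 271.2, 153.7]
ee_rot: [-161.0, 90.0, -139.4]
force: [-0.2, 1.1, 0.7]
gripper_width: 60.0
now 4.4333 [456.2 271.2 153.7] jaw 111.58 F [-0.2  1.1  0.7] w 60.0 q [ 29.  17. 101.  -0.  62. -82.]
jaw 112 turn [-0.42 -0.02  0.01] shift [ 0.0537  0.0007 -0.001 ]
jaw 292 turn [1.7958e+02 1.0000e-02 4.0000e-02] shift [ 0.0537  0.0007 -0.001 ]
```

View pics/w1.png

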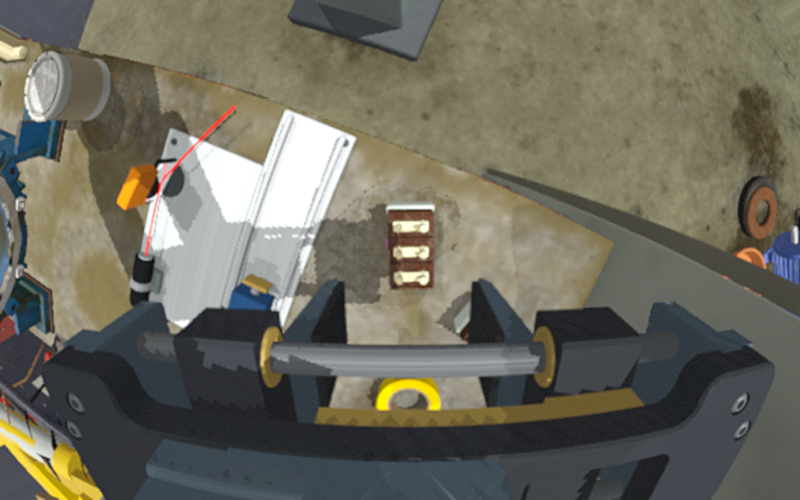

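Block is square to the jaws, brown corners (389,211),(434,211),(433,290),(390,287); decoy partly behind right finger (465,315).

Run:
```python
from h import *
p=np.load('pose.npy')
W=lambda u,v,z:wrist_at(u/1.25,v/1.25,z,p)[:2]
B=[W(*c,44) for c in [(389,211),(434,211),(433,290),(390,287)]];print(np.round(B,1),np.mean(B,0))
for a,b in((0,3),(1,2),(0,1)):
  q=B[b]-B[a];print(np.linalg.norm(q),np.degrees(np.arctan2(q[1],q[0])))
q=W(411,278,51)-W(411,226,51);print(np.degrees(np.arctan2(q[1],q[0])),W(411,252,51))
print('decoy',W(455,320,40),W(468,300,10))
```

```text
[[432.3 247.6]
 [420.1 278.4]
 [477.7 301.6]
 [487.6 269.5]] [454.39720103 274.26649613]
59.52652611297006 21.585222674050673
62.08434773244335 21.911075845158148
33.09931115675947 111.60611394284177
21.71164914752571 [453.60657893 273.43907433]
decoy [496.83002999 329.54130559] [486.64272978 341.54673982]
```

```bash
python3 -m handwheel '0 0 0 0.03 0.002 -0.001 0.06; 0 0 0 0.06 0.002 -0.001 0.06; 0 0 0 0.085 0.002 -0.001 0.06; 0 0 0 0.105 0.002 -0.001 0.06; 0 0 0 0.12 0.002 -0.001 0.06; 0 0 0 0.13 0.002 -0.001 0.06; 0 0 0 0.137 0.002 -0.001 0.06; 0 0 0 0.142 0.002 -0.001 0.06; 0 0 0 0.142 0.002 -0.001 0.06'
python3 -m handwheel '0 0 0 0 0 0 0.02; 0 0 0 0 0 0 0.02; 0 0 0 0 0 0 0.02; 0 0 0 0 0 0 0.02; 0 0 0 0 0 0 0.02; 0 0 0 0 0 0 0.02' 35
python3 - <<'E'
from h import *
plan(400,166,60,87.5)
E
```

```text
time_s: 5.23
ee_pos: [454.6, 272.7, 11.5]
ee_rot: [-160.5, 90.0, -138.8]
force: [0.5, 0.4, 0.0]
gripper_width: 60.0
time_s: 5.73
ee_pos: [455.1, 273.1, 12.6]
ee_rot: [7.6, 89.9, 29.2]
force: [0.1, -0.1, 4.2]
gripper_width: 38.1
now 5.7333 [455.1 273.1  12.6] jaw 111.64 F [ 0.1 -0.1  4.2] w 38.1 q [ 30.  26. 110.  -0.  43. -82.]
jaw 87.5 turn [24.14  0.08 -0.03] shift [-0.0475 -0.0792 -0.0906]
jaw 267.5 turn [-1.5586e+02  4.0000e-02  1.1000e-01] shift [-0.0475 -0.0792 -0.0906]
```

```bash
python3 -m handwheel '0 0 0 -0.01 0 0 0.02; 0 0 0 -0.04 0 0 0.02; 0 0 0 -0.065 0 0 0.02; 7 0 0 -0.065 -0.03 -0.01 0.02; 14 0 0 -0.065 -0.06 -0.02 0.02; 20 0 0 -0.065 -0.085 -0.028 0.02; 24.1 0 0 -0.065 -0.1 -0.033 0.02; 24.1 0 0 -0.065 -0.104 -0.034 0.02; 24.1 0 0 -0.065 -0.104 -0.034 0.02; 24.1 0 0 -0.065 -0.104 -0.034 0.02'
python3 - <<'E'
from h import *
plan(462,163.7,20,87.5)
s=env.state();np.save('pose.npy',[s['ee_pos'],s['ee_rot']]);save('wrist','w2.png',None,1.25);save('top','t2.png')
E
```

```text
time_s: 6.57
ee_pos: [461.5, 164.0, 77.1]
ee_rot: [63.9, 90.0, 61.5]
force: [0.6, 0.5, -1.3]
gripper_width: 37.9
now 6.5667 [461.5 164.   77.1] jaw 87.59 F [ 0.6  0.5 -1.3] w 37.9 q [ 18.  18. 112.   0.  50. -69.]
jaw 87.5 turn [ 0.09  0.01 -0.03] shift [ 0.0571 -0.0003  0.0005]
jaw 267.5 turn [-1.7991e+02  4.0000e-02  2.0000e-02] shift [ 0.0571 -0.0003  0.0005]
```

View pics/w2.png

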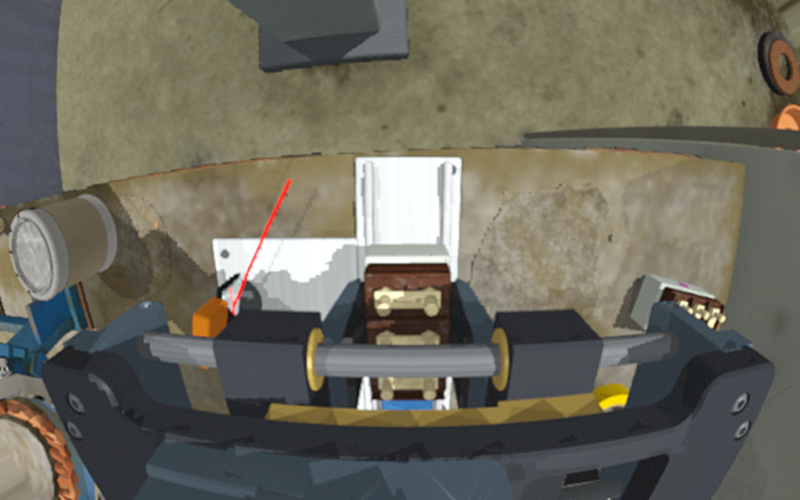

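Rails seen beyond the block: inner edges about (372,163)/(444,163) and (371,232)/(449,232); plate edges 356/462 at y=157; block held square between fingers.

Run:
```python
from h import *
import cv2
p=np.load('pose.npy')
W=lambda u,v,z:wrist_at(u/1.25,v/1.25,z,p)[:2].round(1)
print('plate near',W(356,157,6),W(462,157,6)); print('rails',W(372,163,14),W(444,163,14),W(371,232,14),W(449,232,14))
print('block base end top', W(365,247,31+58-0),W(450,247,89))
im=cv2.imread('pics/full_w2.png')[120:220,270:385]
cv2.imwrite('pics/c2.png',cv2.resize(im,None,fx=6,fy=6,interpolation=cv2.INTER_CUBIC))
```

```text
plate near [388.2 135.2] [391.  201.2]
rails [392.3 145.7] [394.1 189. ] [434.9 142.6] [437.  191.1]
block base end top [424.7 147.4] [426.3 183.8]
```

View pics/c2.png

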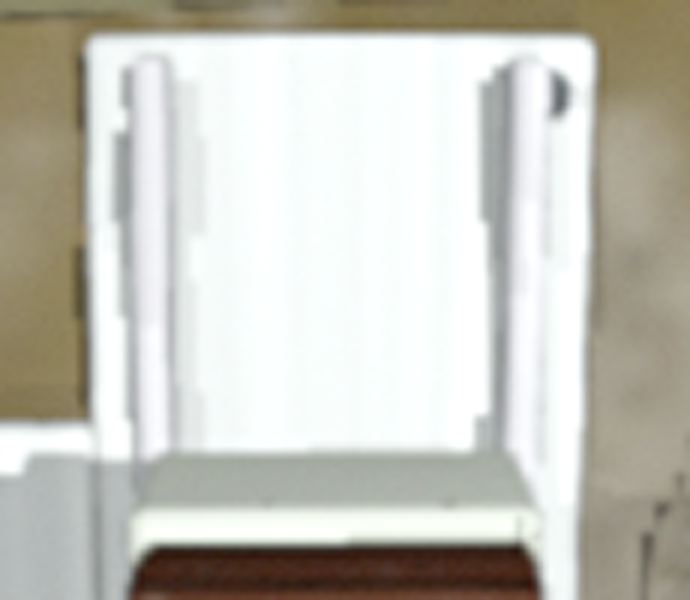

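```bash
python3 -m handwheel '0 0 0 0.02 0.0005 0 0.02; 0 0 0 0.035 0.0005 0 0.02; 0 0 0 0.042 0.0005 0 0.02; 0 0 0 0.046 0.0005 0 0.02; 0 0 0 0.050 0.0005 0 0.02; 0 0 0 0.053 0.0005 0 0.02; 0 0 0 0.0555 0.0005 0 0.02; 0 0 0 0.057 0.0005 0 0.02;  0 0 0 0.057 0.0005 0 0.02'
python3 - <<'E'
from h import *
plan(508,162,18.6,87.5);s=env.state();print(s['torque'])
E
```

```text
time_s: 7.42
ee_pos: [461.5, 164.1, 20.0]
ee_rot: [-11.9, 90.0, -14.3]
force: [-0.9, 0.3, -1.7]
gripper_width: 37.7
now 7.4167 [461.5 164.1  20. ] jaw 87.54 F [-0.9  0.3 -1.7] w 37.7 q [ 18.  23. 115.  -0.  41. -69.]
jaw 87.5 turn [0.04 0.01 0.  ] shift [ 0.0014 -0.0001  0.0465]
jaw 267.5 turn [-1.7996e+02 -0.0000e+00  1.0000e-02] shift [ 0.0014 -0.0001  0.0465]
[ 0.06408388 -0.16053783 -0.03320773]
```

```bash
python3 -m handwheel '0 0 0 0.001 0 0 0.02; 0 0 0 0.0015 0 0 0.02; 0 0 0 0.002 0 0 0.02; 0 0 0 0.002 0 0 0.02'
python3 -m handwheel '0 0 0 0 0 0.008 0.02; 0 0 0 0 0 0.016 0.02; 0 0 0 0 0 0.022 0.02; 0 0 0 0 0 0.028 0.02; 0 0 0 0 0 0.028 0.02'
python3 - <<'E'
from h import *
plan(508,162,18.6,87.5);s=env.state();print(s['torque'])
E
```

```text
time_s: 7.75
ee_pos: [461.6, 164.1, 18.6]
ee_rot: [12.3, 90.0, 9.9]
force: [-2.0, 0.2, 4.3]
gripper_width: 37.6
time_s: 8.17
ee_pos: [490.2, 162.9, 18.6]
ee_rot: [21.3, 90.0, 18.9]
force: [-1.3, -1.6, 6.1]
gripper_width: 37.7
now 8.1667 [490.2 162.9  18.6] jaw 87.53 F [-1.3 -1.6  6.1] w 37.7 q [ 17.  25. 112.   0.  43. -70.]
jaw 87.5 turn [ 0.03  0.04 -0.02] shift [ 0.     -0.0002  0.0178]
jaw 267.5 turn [-1.7997e+02  3.0000e-02  6.0000e-02] shift [ 0.     -0.0002  0.0178]
[0.09158281 0.1046367  0.01444201]
```

On the floor (6 N up). Now push in small steps, watching the x-force.

```bash
python3 -m handwheel '0 0 0 0 0 0.003 0.02; 0 0 0 0 0 0.006 0.02; 0 0 0 0 0 0.008 0.02; 0 0 0 0 0 0.010 0.02; 0 0 0 0 0 0.010 0.02'
for i in 1 2; do python3 -m handwheel '0 0 0 0 0 0.001 0.02; 0 0 0 0 0 0.002 0.02; 0 0 0 0 0 0.002 0.02'; done
```

```text
time_s: 8.58
ee_pos: [498.5, 162.4, 18.6]
ee_rot: [-173.1, 89.9, -175.6]
force: [-5.4, -0.5, 8.3]
gripper_width: 38.0
time_s: 8.83
ee_pos: [500.2, 162.3, 18.6]
ee_rot: [-171.9, 89.9, -174.4]
force: [-5.7, 0.3, 8.9]
gripper_width: 37.9
time_s: 9.08
ee_pos: [502.2, 162.2, 18.6]
ee_rot: [-171.9, 89.9, -174.4]
force: [-5.6, -0.8, 9.8]
gripper_width: 37.4
```

```bash
for i in 1 2 3; do python3 -m handwheel '0 0 0 0 0 0.001 0.02; 0 0 0 0 0 0.0015 0.02; 0 0 0 0 0 0.0015 0.02'|egrep 'pos|force'; done
```

```text
ee_pos: [502.4, 162.2, 18.6]
force: [-9.1, -0.0, 11.4]
ee_pos: [502.5, 162.2, 18.7]
force: [-11.1, 0.8, 15.5]
ee_pos: [503.1, 162.1, 18.7]
force: [-14.0, 1.3, 16.1]
```

```bash
for i in 1 2; do python3 -m handwheel '0 0 0 0 0 0.001 0.02; 0 0 0 0 0 0.002 0.02; 0 0 0 0 0 0.002 0.02' 50|egrep 'pos|force'; done
python3 - <<'E'
from h import *
save('scene','s3.png',(280,160,400,250),6)
E
```

```text
ee_pos: [505.1, 162.0, 18.7]
force: [-13.6, 2.5, 16.4]
ee_pos: [507.1, 162.0, 18.7]
force: [-13.9, 2.3, 15.5]
```

View pics/s3.png

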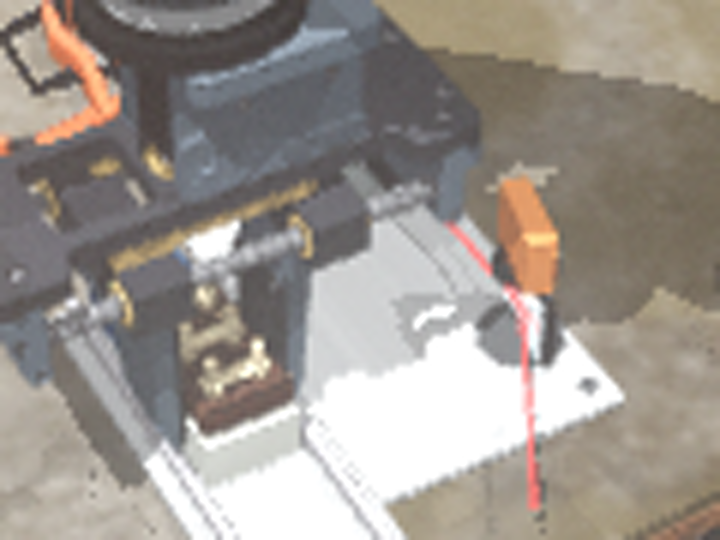

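Force pattern (4 N extra, then a rise, then constant 14 N while moving) is ambiguous: home with the pads slipping, perhaps. Release, lift and check from above.

```bash
python3 -m handwheel '0 0 0 0 0 0 0.056; 0 0 0 0 0 0 0.056; 0 0 0 0 0 0 0.056;0 0 0 0 0 0 0.056; 0 0 0 -0.02 0 0 0.056; 0 0 0 -0.05 0 0 0.056; 0 0 0 -0.08 0 -0.01 0.056; 0 0 0 -0.1 0 -0.05 0.056; 0 0 0 -0.1 0 -0.09 0.056; 0 0 0 -0.1 0 -0.12 0.056; 0 0 0 -0.1 0 -0.12 0.056'
python3 - <<'E'
from h import *
import cv2
s=env.state();np.save('pose.npy',[s['ee_pos'],s['ee_rot']]);save('wrist','w4.png');
save('top','t4.png');t=cv2.imread('pics/full_t4.png')[145:275,290:395];w=cv2.imread('pics/full_w4.png')[150:400,150:500]
t=cv2.resize(t,None,fx=4.5,fy=4.5,interpolation=cv2.INTER_CUBIC)
cv2.imwrite('pics/c4.png',t)
cv2.imwrite('pics/w4.png',cv2.resize(cv2.imread('pics/full_w4.png'),None,fx=1.25,fy=1.25))
E
```

```text
time_s: 11.3
ee_pos: [385.6, 165.9, 117.6]
ee_rot: [-161.1, 89.7, -163.5]
force: [0.2, 0.2, 0.1]
gripper_width: 55.9
```

View pics/c4.png

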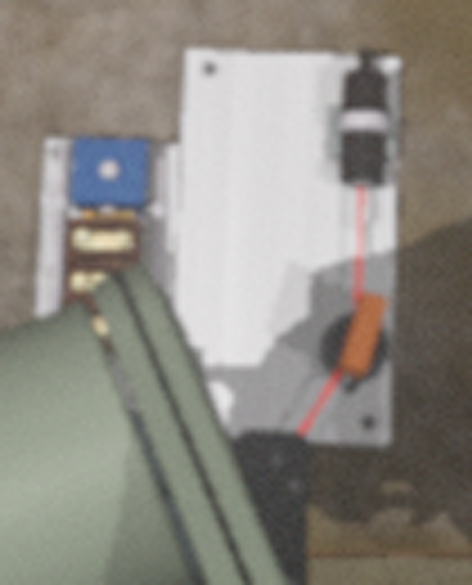

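Stop front edge at (110,207), brown front edge at (104,222) in the crop; the gripper hides the rest.

Run:
```python
from h import *
P=lambda u,v,z: at('top',290+u/4.5,145+v/4.5,z)[:2].round(1)
print('stop',P(110,205,32),'brown front',P(104,222,45),P(104,225,44),'studs',P(104,239,51),P(88,280,51))
for u,v in ((104,239),): pass
p=np.load('pose.npy');print(p)
```

```text
stop [547.5 158.7] brown front [536.9 160.8] [535.7 160.9] studs [527.8 160.5] [508.7 167.8]
[[ 385.62035072  165.86593168  117.56824326]
 [-161.07728354   89.66556405 -163.46149581]]
```

View pics/w4.png

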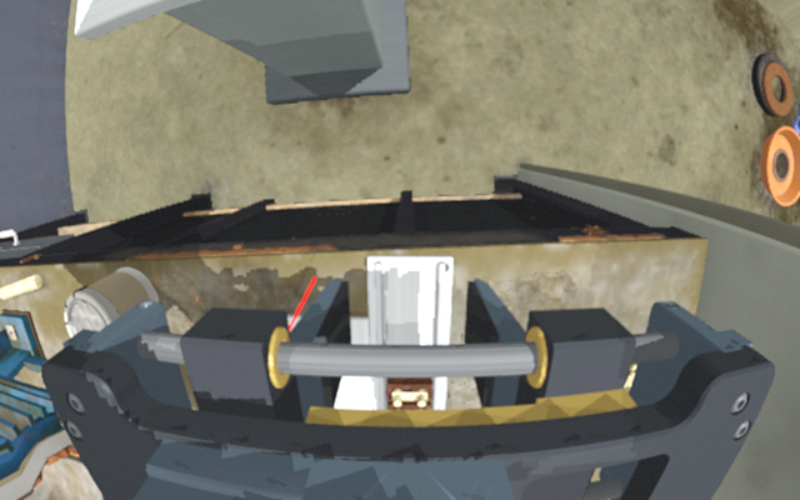

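```bash
python3 -m handwheel '0 0 0 0 0 0.03 0; 0 0 0 0 0 0.054 0; 0 0 0 0.0 0 0.054 0; 0 0 0 0.03 0 0.054 0; 0 0 0 0.06 0 0.054 0; 0 0 0 0.08 0 0.054 0; 0 0 0 0.09 0 0.054 0; 0 0 0 0.098 0 0.054 0; 0 0 0 0.098 0 0.054 0'
python3 -m handwheel '0 0 0 0 0 0.004 0; 0 0 0 0 0 0.008 0; 0 0 0 0 0 0.010 0; 0 0 0 0 0 0.012 0; 0 0 0 0 0 0.012 0'|egrep 'pos|force'
python3 -m handwheel '0 0 0 0 0 0.0015 0; 0 0 0 0 0 0.003 0; 0 0 0 0 0 0.003 0;0 0 0 0 0 0.003 0'|egrep 'pos|force'
```

```text
time_s: 12.15
ee_pos: [445.9, 164.4, 18.2]
ee_rot: [-156.0, 89.8, -158.5]
force: [0.5, 0.1, 0.4]
gripper_width: 0.7
ee_pos: [457.9, 164.3, 20.4]
force: [-1.8, 1.1, 0.7]
ee_pos: [458.2, 163.8, 19.9]
force: [-7.5, 1.2, 4.6]
```

```bash
for i in 1 2 3; do python3 -m handwheel '0 0 0 0 0 0.001 0; 0 0 0 0 0 0.002 0; 0 0 0 0 0 0.002 0'|egrep 'pos|force';done
```

```text
ee_pos: [459.3, 163.5, 19.9]
force: [-8.2, 1.2, 7.7]
ee_pos: [459.3, 163.4, 19.7]
force: [-13.4, 2.0, 10.7]
ee_pos: [459.4, 163.3, 19.6]
force: [-17.2, 3.7, 13.2]
```

```bash
for i in 1 2 3; do python3 -m handwheel '0 0 0 -0.001 0 0.001 0; 0 0 0 -0.001 0 0.002 0; 0 0 0 -0.001 0 0.002 0'|egrep 'pos|force';done
```

```text
ee_pos: [459.4, 162.8, 19.7]
force: [-17.9, 4.6, 9.8]
ee_pos: [459.4, 162.4, 19.8]
force: [-20.7, 5.2, 6.3]
ee_pos: [459.4, 161.9, 20.0]
force: [-23.0, 4.8, 3.7]
```

```bash
python3 -m handwheel '0 0 0 0 0 -0.01 0; 0 0 0 0 0 -0.03 0; 0 0 0 -0.03 0 -0.03 0; 0 0 0 -0.06 0 -0.03 0; 0 0 0 -0.09 0 -0.03 0.0; 0 0 0 -0.09 0 -0.03 0.04; 0 0 0 -0.09 0 -0.03 0.04; 0 0 0 -0.09 0 -0.03 0.04'
python3 - <<'E'
from h import *
plan(480.5,42.5,105,72.5)
E
```

```text
time_s: 15.07
ee_pos: [442.8, 164.7, 112.7]
ee_rot: [-26.4, 90.0, -28.8]
force: [-0.4, 0.2, -0.8]
gripper_width: 17.4
now 15.0667 [442.8 164.7 112.7] jaw 87.55 F [-0.4  0.2 -0.8] w 17.4 q [ 19.  15. 111.  -0.  54. -69.]
jaw 72.5 turn [1.505e+01 3.000e-02 1.000e-02] shift [ 0.0077 -0.1204  0.0428]
jaw 252.5 turn [-1.6495e+02 -1.0000e-02  4.0000e-02] shift [ 0.0077 -0.1204  0.0428]
```

```bash
python3 -m handwheel '5 0 0 0 -0.03 0.01 0.045; 10 0 0 0 -0.06 0.02 0.045; 15 0 0 0 -0.09 0.03 0.045; 15 0 0 0 -0.115 0.041 0.045; 15 0 0 0.007 -0.1205 0.043 0.045; 15 0 0 0.007 -0.1205 0.043 0.045; 15 0 0 0.007 -0.1205 0.043 0.045'
python3 - <<'E'
from h import *
plan(480.5,42.5,52,72.5)
s=env.state();np.save('pose.npy',[s['ee_pos'],s['ee_rot']]);
save('wrist','w5.png',None,1.25)
E
```

```text
time_s: 15.65
ee_pos: [479.5, 42.7, 104.4]
ee_rot: [-163.9, 89.8, 178.5]
force: [1.3, 0.4, -0.7]
gripper_width: 44.8
now 15.65 [479.5  42.7 104.4] jaw 72.49 F [ 1.3  0.4 -0.7] w 44.8 q [  4.  16. 111.   0.  54. -69.]
jaw 72.5 turn [-0.01 -0.21  0.06] shift [0.0524 0.0002 0.0012]
jaw 252.5 turn [1.7999e+02 9.0000e-02 3.3000e-01] shift [0.0524 0.0002 0.0012]
```

View pics/w5.png

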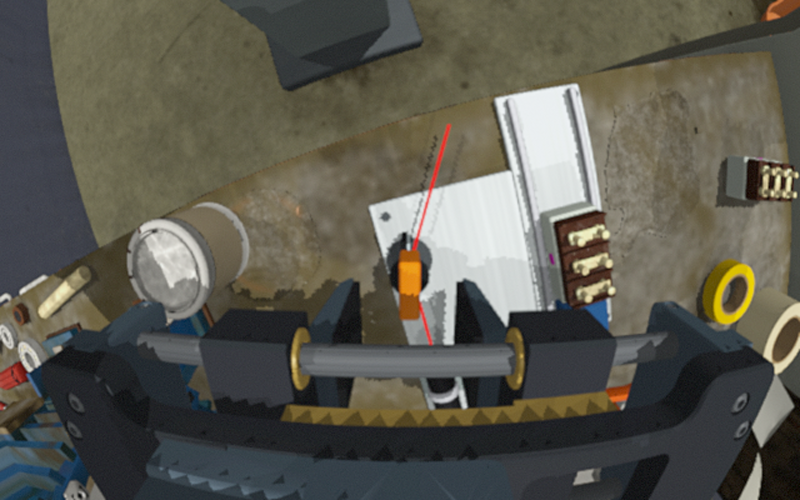

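Mark visible at (551,259); knob top face about (400..419, 263..318); fingers straddle it; block flush in the guide against the blue stop.

Run:
```python
from h import *
p=np.load('pose.npy')
W=lambda u,v,z:wrist_at(u/1.25,v/1.25,z,p)[:2].round(1)
m=W(551,259,20);k=W(409.5,290,74);print('mark',m,'knob',k,W(410,262,74),W(410,318,74))
print('tip',W(449,124,22),'lens?',W(418,303,22))
print('brown corners',W(556,224,50),W(604,211,50),W(569,307,50))
for pv in ([480.5,42.5],k):
  d=m-np.array(pv);a=np.degrees(np.arctan2(d[1],d[0]))+2.5;print('rig angle',a,'mirror',(150-a)/2,np.linalg.norm(d))
```

```text
mark [508.8 142.2] knob [479.8  43.7] [464.2  48.9] [496.3  38.8]
tip [398.2  96.5] lens? [510.3  40.8]
brown corners [475.3 141.3] [476.6 176.5] [534.3 139.9]
rig angle 76.65332436370196 mirror 36.67333781814902 103.63869933572111
rig angle 76.09471474206556 mirror 36.95264262896722 102.68032917750116
```

```bash
python3 -m handwheel '0 0 0 0.02 0.0002 0.001 0.045; 0 0 0 0.038 0.0002 0.001 0.045; 0 0 0 0.048 0.0002 0.001 0.045; 0 0 0 0.053 0.0002 0.001 0.045; 0 0 0 0.053 0.0002 0.001 0.045; 0 0 0 0.053 0.0002 0.001 0.0; 0 0 0 0.053 0.0002 0.001 0.0; 0 0 0 0.053 0.0002 0.001 0.0; 0 0 0 0.053 0.0002 0.001 0.0; 0 0 0 0.053 0.0002 0.001 0.0; 0 0 0 0.053 0.0002 0.001 0.0' 15
python3 -m handwheel '4 0 0 0 0 0 0; 8 0 0 0 0 0 0; 12 0 0 0 0 0 0; 12 0 0 0 0 0 0'
python3 - <<'E'
from h import *
plan(480.3,42.7,51,72.5-36.8)
E
```

```text
time_s: 16.62
ee_pos: [482.1, 42.8, 53.4]
ee_rot: [47.7, 89.9, 30.3]
force: [1.2, 2.0, 2.6]
gripper_width: 11.7
time_s: 16.95
ee_pos: [482.1, 42.8, 53.4]
ee_rot: [56.9, 89.9, 27.4]
force: [-0.1, 1.9, 3.2]
gripper_width: 11.7
now 16.95 [482.1  42.8  53.4] jaw 60.46 F [-0.1  1.9  3.2] w 11.7 q [  4.  20. 114.   0.  46. -57.]
jaw 35.7 turn [ 2.476e+01  2.000e-02 -6.000e-02] shift [ 0.0024 -0.001  -0.0016]
jaw 215.7 turn [-1.5524e+02  8.0000e-02  3.0000e-02] shift [ 0.0024 -0.001  -0.0016]
```

```bash
python3 -m handwheel '5 0 0 0 0 0 0; 10 0 0 0 0 0 0; 15 0 0 0 0 0 0; 20 0 0 0 0 0 0; 24.8 0 0 0 0 0 0; 24.8 0 0 0 0 0 0; 24.8 0 0 0 0 0 0'
python3 - <<'E'
from h import *
plan(480.3,42.7,51,35.7)
s=env.state();np.save('pose.npy',[s['ee_pos'],s['ee_rot']])
save('wrist','w6.png',None,1.25);save('top','t6.png',(290,145,395,275),4.5)
E
```

```text
time_s: 17.53
ee_pos: [482.1, 42.8, 53.4]
ee_rot: [80.9, 89.9, 26.8]
force: [-0.1, 2.9, 4.7]
gripper_width: 11.8
now 17.5333 [482.1  42.8  53.4] jaw 35.92 F [-0.1  2.9  4.7] w 11.8 q [  4.  20. 114.   0.  46. -32.]
jaw 35.7 turn [ 0.22  0.01 -0.06] shift [ 0.0023 -0.0015 -0.001 ]
jaw 215.7 turn [-1.7978e+02  9.0000e-02  1.0000e-02] shift [ 0.0023 -0.0015 -0.001 ]
```

View pics/w6.png

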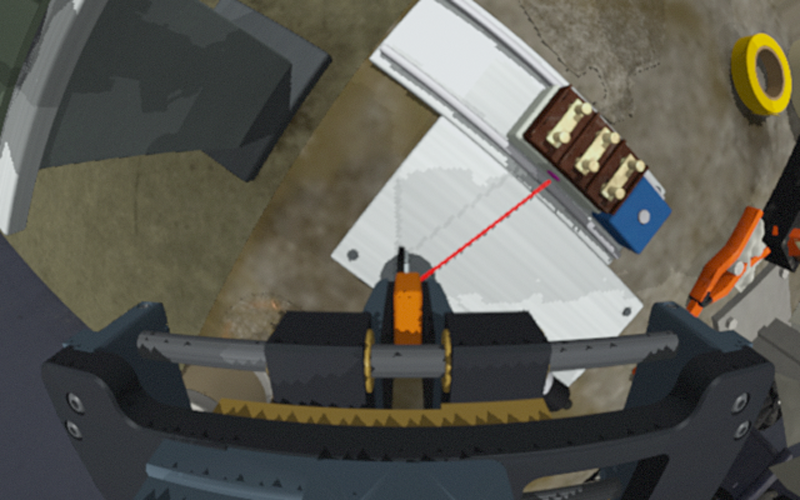

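The red line ends at (551,180), with the mark at about (553,175). That is roughly 2–3 mm off the line, within the 10 mm tolerance. The block sits flat between the rails and the fingers are only on the knob, so I'm handing in.

```bash
python3 -c "
from workcell import env
print(env.job_done()); s=env.state(); print(s['time_s'],s['ee_pos'],s['gripper_width'],s['force'])"
```

```text
the job is handed in; nothing more can be done
None
the job is handed in; nothing more can be done
```

I laid the block farthest to the right into the guide with its mark facing the mirror. I pushed it against the end stop, turned the mirror about 36.6° by the knob, and handed in at 17.6 s still gripping the knob. No verdict is reported.

- **Plunger:** My first push, with the block gripped, gave ambiguous forces, so I released and pushed again from behind with the fingers shut. The block then stood solid from 13 to 23 N. The mark was at world x ≈ 509 mm. Contact was expected with the block's centre near 502 mm, so this fits the full 6 mm of travel. I had no direct reading of the plunger.
- **Sight line:** In the last wrist picture the red line ends at the mark, about 2–3 mm off by eye, against the 10 mm allowed.
- **Grip:** The fingers held the 12 mm knob (opening 11.8 mm, grip set to 15 N) about 100 mm from the block. The tool force was about 5 N.
- **Alignment:** The gripper was about 2 mm off the swivel axis I had estimated, with no sign of trouble.
- **Tin and tape roll:** I never touched either. I did not measure their positions again at the end.

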